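Let the thick cell out of its dispenser

ROBOT

A 6-joint arm with a two-finger parallel gripper is mounted at the origin on the work surface. World frame = base frame: x ahead of the robot, y to its left, z up, the work surface at z = 0. Lengths are in mm, angles in degrees, forces in N, time in s.
With the tool pointing down it reaches from about 300 to 850 mm from the base axis. Payload 4.2 kg.
Tool frame: the origin (TCP) lies midway between the tips of the shut fingers; the grasp point (between the pads) lies 19 mm behind it (env.grip_depth is the distance from the TCP to the grasp point, in mm); z points along the fingers, y is the line along which they close (so a half turn about z gives the same grasp; the last joint's range is limited). The gripper opens to 91 mm and grips with 3 to 60 N. Pads are 32 mm wide; open, the fingers measure 118 mm over their backs; the gripper's body (76 mm by 178 mm) begins 60 mm behind the grasp point.
Start: joints at [64.802, 18.312, 89.639, -0, 72.044, -1.146], TCP at [234.362, 525.091, 188.476] pointing down, gripper open.
Joint ranges: [-177.97, 177.97], [-48.28, 115.42], [12.27, 149.76], [-77.06, 257.06], [2.81, 150.46], [-146.56, 146.56]. Speed limits (degrees/s): [147.25, 147.25, 180, 180, 180, 180].

INTERFACE

Orientations are given as [roll, pitch, yaw] about the fixed x, y, z axes, in that order (R = Rz(yaw) Ry(pitch) Rx(roll)).
In Python, from workcell import env, eyes gives the robot as it stands.
- The arm moves only by the tool send_rows, never from a script. Its argument "motion" is a list of rows, each a list of 7 numbers: the shift along the world's x, y, z normalised to -1 to 1, where 1 is 0.5 m, then the turn, a rotation vector about the world's x, y, z normalised to -1 to 1, where 1 is 60 degrees, then the opening, from -1 (shut) to 1 (fully open). A call has 1 to 20 rows; each row is the pose to reach, as a shift and turn from the pose commanded when the call began; what a row does not reach only later rows make up. A row lasts 1/8 s, in which the tool goes at most 62.5 mm and 10.7 degrees, less where a joint would pass 70% of its speed; a pose out of reach is approached as far as the arm can. A call with a number of a shift or a turn outside -1 to 1 is refused whole. A call with a gripper value outside its range is refused whole. The fingers move at their own pace and stop on an object; "squeeze" is the grip in N (left out, the last holds). Time passes only in rows, so rows that repeat a pose let the fingers close. It gives the time, the measured TCP pose, the force, the opening and the grip force at its end, in the units of the state.
- env.state(): the state, without advancing time (a new reading comes with each control period).
- eyes.grab_frame(name): name is "side" or "top" or "wrist"; returns a dict with "pixels" (400x640x3 uint8, red, green, blue), "depth" (400x640 float32, mm along the optical axis (not along the pixel's ray), 0 where there is no reading), "fx", "fy", "cx", "cy" (pixels), "R" (3x3) and "t" (3): a world point X has camera coordinates R X + t; the wrist camera has in their place "T_tool_cam" (4x4, takes a point from camera to tool coordinates, whose origin is the TCP and whose axes are the flange's). Camera axes: x right, y down, z forward; pixel columns grow to the right and rows downward; lengths in mm; the calibration is good to about 2 mm. The wrist camera is an equidistant fisheye: a pixel r from the principal point sees the ray r / f radians off the axis. A picture is of the moment at which its call begins: read the wrist's pose just before it.
- env.job_done(): hands the job in; it is judged then, once.
The state is a dict: "time_s": time; "qpos": joint angles; "qvel": joint speeds; "effort": joint torques, N m; "ee_pos": TCP position; "ee_rot": TCP orientation; "force": force on the tool from outside, world axes, zero at the start; "torque": the same for the moment, N m; "gripper_width": finger opening in mm; "gripper_force": force on a finger pad.
Only numpy, scipy, OpenCV 4.12 (cv2) and the standard library are available. Lean on these libraries where they do the work, as an engineer would, in place of code of your own. Each camera call takes 0.05 s, during which the arm holds its last target. There are 200 camera calls.

TASK

The torch needs its thick cell. With the fingertips, press down the pad on the lever of the dispenser that holds the thicker cell until its gate lifts and the cell rolls out into the clear tray in front of it, then let the lever come all the way back so that the gate is shut. Do not touch or pick up the cells, leave the other dispenser's lever and cell alone, and leave everything else where it stands.

Things in the scene. Friction and masses are not known exactly. Their poses are not given: they have to be found in the camera images.
- chute_a: fixed dispenser holding the thick cell (both are built alike). Origin on the shelf under the chute's middle; a cell rolls out towards its +x. Grey panels x -64 to 57 mm, 80 mm wide, 75 mm high; floor slopes down 0.2 rad to the mouth at x 55, 42 mm high, shut by a gate of 3 steel prongs at x 45. Clear catch tray x 57 to 119 mm, walls 52 mm high, floor 16 to 26 mm high
- pad_a (a point): press pad of the thick cell's lever: black rubber square 38 x 38 x 6 mm (lever part c6) behind the dispenser, free beneath. This point: centre of its upper face, 117 mm above the shelf at rest, at x -110, y +53 mm of the dispenser. Leans 0.2 rad at rest (outer edge high), 0.3 rad the other way when down. Travels about 44 mm down against a spring, 2 N at first, 4 N at the bottom, to a hard stop
- lever_a (a joint): rocking lever of the dispenser with the thick cell, along the outside of its +y panel, pivot at x -25 mm, 90 mm high, gate on its +x end, pad on its -x end; rad: 0 at rest with the gate shut (a spring returns it), 0.5 pad fully down and gate fully raised. The thick cell gets under the gate only above about 0.35
- thick_cell: the thick cell: plain dark cylinder with metal ends, 34 mm diameter, 61 mm long, lying across its chute against the gate; origin at its centre, axis along its y. When the gate rises it rolls out into the tray in under a second
- chute_b: fixed dispenser holding the slim cell (both are built alike). Origin on the shelf under the chute's middle; a cell rolls out towards its +x. Grey panels x -64 to 57 mm, 80 mm wide, 75 mm high; floor slopes down 0.2 rad to the mouth at x 55, 42 mm high, shut by a gate of 3 steel prongs at x 45. Clear catch tray x 57 to 119 mm, walls 52 mm high, floor 16 to 26 mm high
- pad_b (a point): press pad of the slim cell's lever: black rubber square 38 x 38 x 6 mm (lever part c6) behind the dispenser, free beneath. This point: centre of its upper face, 117 mm above the shelf at rest, at x -110, y +53 mm of the dispenser. Leans 0.2 rad at rest (outer edge high), 0.3 rad the other way when down. Travels about 44 mm down against a spring, 2 N at first, 4 N at the bottom, to a hard stop
- lever_b (a joint): rocking lever of the dispenser with the slim cell, along the outside of its +y panel, pivot at x -25 mm, 90 mm high, gate on its +x end, pad on its -x end; rad: 0 at rest with the gate shut (a spring returns it), 0.5 pad fully down and gate fully raised. To be left alone
- slim_cell: the slim cell: the same look, 18 mm diameter, 65 mm long, lying against the gate of the other dispenser; origin at its centre, axis along its y
- breaker: spare circuit breaker, black plastic block 70 x 18 x 105 mm standing on end; origin centre of underside; bystander
- mug: empty ceramic mug, 80 mm wide, 92 mm high; origin centre of underside; bystander
- torch: press-button torch lying on its side, about 155 mm long, 48 mm wide, 44 mm high; origin at its underside near mid-length; bystander
- door_stop: turned steel door stop with a rubber cap, 48 mm diameter, 42 mm high; origin centre of underside; bystander
- tray_low: lower of two stacked empty clear trays, 130 x 100 x 35 mm; origin centre of underside; bystander
- tray_top: upper of the two stacked trays, same size; bystander
Things that resemble listed ones, but are neither listed nor needed, are in the scene too. Leave any green look-alike of the slim_cell alone.

How it is judged (in metres and radians):
On the way, in this order (a step that is already met when the one before it is completed fails the run):
1. the fingers press the pad of the thick cell's lever and its gate is lifting (value of joint lever_a above 0.25 rad and contact force between the fingers and lever_a_c6 above 0.3 N), for 0.05 s.
2. the thick cell is in its tray (x of thick_cell in the frame of chute_a between 0.07 and 0.12 m and z of thick_cell in the frame of chute_a below 0.055 m and y of thick_cell in the frame of chute_a between -0.04 and 0.04 m), for 0.1 s.
At the end, for the whole second after the job is handed in: The thick cell lies at rest in the clear tray of its own dispenser, its lever is back within 0.05 rad of rest with the gate shut, and the slim cell is still behind its shut gate (all of step 2 and linear speed of thick_cell below 0.03 m/s and value of joint each of lever_a, lever_b below 0.05 rad and x of slim_cell in the frame of chute_b between -0.05 and 0.045 m and z of slim_cell in the frame of chute_b above 0.045 m); the robot touches nothing.
It fails at once if a cell is touched by the robot (contact force between any of the fingers, the arm and thick_cell above 0.5 N or contact force between any of the fingers, the arm and slim_cell above 0.5 N).
It fails at once if a cell is lifted (height (world z) of any of thick_cell, slim_cell above 0.125 m).
It fails at once if the other dispenser's lever is worked (value of joint lever_b above 0.12 rad).
It fails at once if the slim cell leaves its chute (x of slim_cell in the frame of chute_b above 0.055 m).
It fails at once if a bystander is shifted by more than 20 mm or lifted (distance of any of breaker, mug, torch, door_stop, tray_low, tray_top from where it was at the start of the episode above 0.02 m).
It also fails if it takes over 29 s, if anything falls off the work surface, if the arm or the gripper's body presses on something with over 40 N, if the wrist force passes 120 N, or if a joint passes its speed limit or range.

## Working session

There is one attempt and no reset: what is moved stays moved. The work goes in short steps, Python scripts to look and compute and a tool call to move; the robot and the scene stay as the last step left them, time stands still between calls to the robot, and variables do not carry over. Pictures are saved under pics/ and viewed, at most 10 in all, crops included, and the job is handed in when it is done.

Besides the shell and the picture viewer there is one more tool, called as name(argument=value, ...) on one line, values as JSON. send_rows: Moves the arm, as the interface text tells. Its arguments: {"type":"object","properties":{"motion":{"type":"array"},"squeeze":{"type":"number"}},"required":["motion"]}

```bash
mkdir -p pics; python3 - <<'E'
from workcell import env, eyes
import cv2,numpy as np,pickle
for n in("top","side"):
    f=eyes.grab_frame(n); cv2.imwrite(f"pics/{n}0.png",f["pixels"][:,:,::-1]); pickle.dump(f,open(f"{n}0.pkl","wb"))
    print(n,f["fx"],f["cx"],f["R"],f["t"])
s=env.state();print(s["time_s"],s["ee_pos"],s["ee_rot"])
E
```

```text
top 459.3130430581134 319.23426680413206 [[ 0.01229273 -0.99978646 -0.01661069]
 [-0.99691669 -0.01096657 -0.07769718]
 [ 0.07749843  0.01751458 -0.99683862]] [  11.42177895  644.62614806 1327.00065266]
side 440.7686897708636 312.0919002711876 [[ 0.72521642 -0.68846432  0.00883304]
 [-0.4174689  -0.44988398 -0.78950878]
 [ 0.54752248  0.56887721 -0.61367569]] [-445.8504727   329.3003138  1006.65247528]
0.1 [234.16331105 524.64847663 187.71088391] [-1.79909664e+02 -2.07204463e-03  1.55946547e+02]
```

View pics/top0.png

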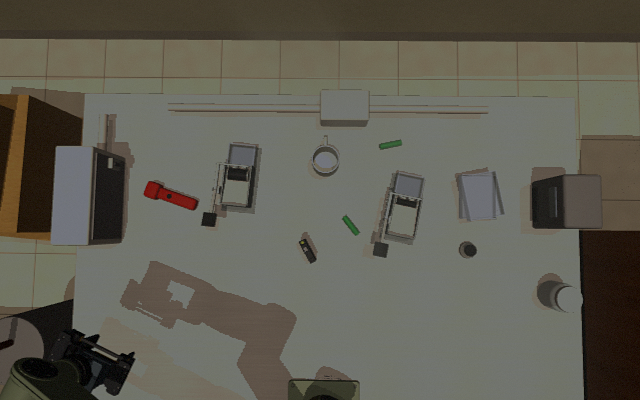

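View pics/side0.png

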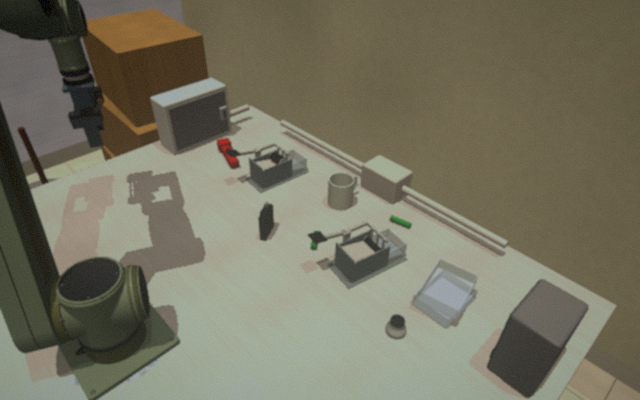

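The top view shows two dispensers. The left one, around (238,177), has a wide dark cell near its gate and its pad at (209,219). The right one, around (405,207), has a narrower dark band and its pad at (380,250). The green cylinders at (351,225) and (390,144) are look-alikes. The torch lies at (171,196), close to the left pad. I'll confirm with an enlarged crop and measure both pads.

```bash
cat > h.py <<'E'
import numpy as np,cv2,pickle
def world(f,mask=None):
    v,u=np.mgrid[0:400,0:640]; d=f["depth"].astype(float)
    c=np.stack([(u-f["cx"])/f["fx"]*d,(v-f["cy"])/f["fy"]*d,d],-1)
    return (c-np.asarray(f["t"]))@np.asarray(f["R"])
E
python3 - <<'E'
from h import *
f=pickle.load(open("top0.pkl","rb"));W=world(f);im=f["pixels"][:,:,::-1]
a=cv2.resize(im[130:240,185:270],None,fx=4.6,fy=4.6,interpolation=2);b=cv2.resize(im[160:270,355:440],None,fx=4.6,fy=4.6,interpolation=2)
cv2.imwrite("pics/crop.png",cv2.convertScaleAbs(np.hstack([a,b]),alpha=1.8))
z=W[...,2]
for n,(u0,v0,u1,v1) in {"L":(195,205,222,235),"R":(366,236,394,264)}.items():
    P=W[v0:v1,u0:u1].reshape(-1,3);m=(P[:,2]>100)&(P[:,2]<135);P=P[m]
    print(n,"pad",m.sum(),P.mean(0),P.min(0),P.max(0))
    print(cv2.minAreaRect(P[:,:2].astype(np.float32)))
for n,(u0,v0,u1,v1) in {"L":(215,138,262,215),"R":(383,168,428,245)}.items():
    P=W[v0:v1,u0:u1].reshape(-1,3);m=(P[:,2]>60)&(P[:,2]<85);P=P[m]
    print(n,"panels",m.sum(),cv2.minAreaRect(P[:,:2].astype(np.float32)))
    P=W[v0:v1,u0:u1].reshape(-1,3);m=(P[:,2]>100)&(P[:,2]<150);print("high",P[m].mean(0),P[m].max(0),m.sum())
# torch and breaker
for n,(u0,v0,u1,v1) in {"torch":(140,175,202,213),"breaker":(293,230,320,268)}.items():
    P=W[v0:v1,u0:u1].reshape(-1,3);m=P[:,2]>15;print(n,P[m].min(0),P[m].max(0))
E
```

```text
L pad 211 [566.36117646 319.36137362 113.51811591] [544.4922119  299.86641286 100.08064473] [603.00989955 340.06901654 122.7053647 ]
((573.98291015625, 319.51171875), (39.447261810302734, 58.72459411621094), 86.53899383544922)
R pad 213 [ 489.44717291 -151.27410345  114.47174555] [ 466.5203825  -172.09822698  100.26527263] [ 523.04397014 -130.21050132  124.55615342]
((496.3567810058594, -152.42918395996094), (37.53104019165039, 55.83610153198242), 79.57978057861328)
L panels 628 ((665.0777587890625, 262.0072937011719), (90.96343994140625, 120.54843139648438), 84.54508972167969)
high [606.86079173 303.18089497 107.08143814] [650.62736219 304.83774496 114.01019018] 5
R panels 432 ((582.679443359375, -216.089599609375), (96.62285614013672, 120.4801025390625), 79.12948608398438)
high [ 520.62585247 -161.7446135   106.49348209] [ 564.38849662 -157.99777737  114.67912722] 25
torch [539.6576948   -4.75318524  15.11764216] [ 675.19129238  535.17886387 1373.08085692]
breaker [444.96972194  -4.75318524  16.34456076] [ 539.6576948    72.68201103 1373.08085692]
```

View pics/crop.png

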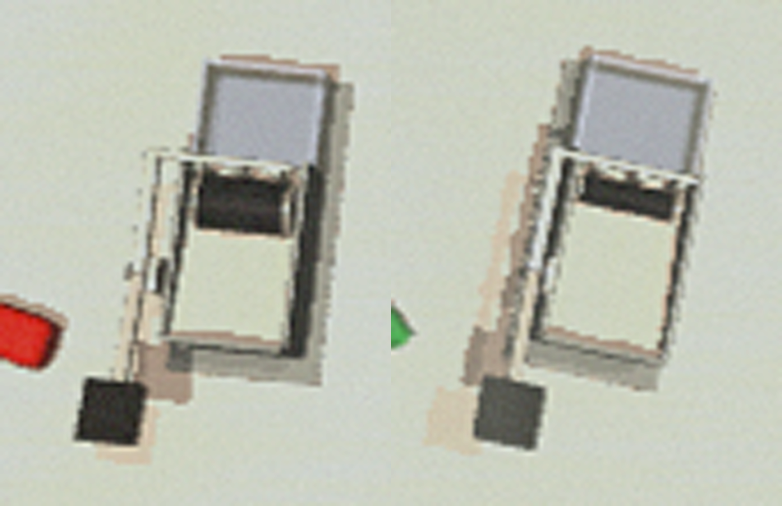

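Enlarged, the left dispenser's cell is about twice as thick along the rolling direction as the right one's. So the left is chute_a, with its pad at about (564,321,117) mm and chute yaw about -5.5°. I'll move above that pad with the fingers shut and aligned.

send_rows(motion=[[0.66,-0.408,-0.05,0,0,0.32,-1],[0.66,-0.408,-0.05,0,0,0.32,-1],[0.66,-0.408,-0.05,0,0,0.32,-1],[0.66,-0.408,-0.05,0,0,0.32,-1],[0.66,-0.408,-0.05,0,0,0.32,-1],[0.66,-0.408,-0.05,0,0,0.32,-1],[0.66,-0.408,-0.05,0,0,0.32,-1],[0.66,-0.408,-0.05,0,0,0.32,-1],[0.66,-0.408,-0.05,0,0,0.32,-1],[0.66,-0.408,-0.05,0,0,0.32,-1],[0.66,-0.408,-0.05,0,0,0.32,-1],[0.66,-0.408,-0.05,0,0,0.32,-1]])

```text
time_s: 1.6
ee_pos: [563.9, 321.6, 163.7]
ee_rot: [180.0, 0.0, 175.2]
force: [-0.1, 0.4, 0.9]
gripper_width: 0.8
gripper_force: 0.0
```

```bash
python3 - <<'E'
from workcell import env, eyes
from h import *
s=env.state();print(s["time_s"],s["ee_pos"],s["ee_rot"],s["force"],s["gripper_width"])
f=eyes.grab_frame("side");im=f["pixels"][:,:,::-1]
w=eyes.grab_frame("wrist")["pixels"][:,:,::-1]
a=cv2.resize(im[70:210,190:330],(560,560),interpolation=2)
cv2.imwrite("pics/s1.png",a);cv2.imwrite("pics/w1.png",w)
E
```

```text
1.6 [563.91977541 321.5729614  163.73189316] [1.79982558e+02 1.14631249e-02 1.75196066e+02] [-0.14909105  0.38474631  0.91073426] 0.7971967004177675
```

View pics/s1.png

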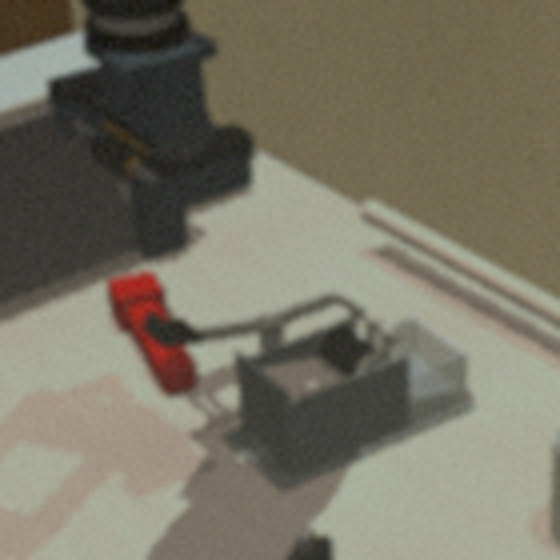

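View pics/w1.png

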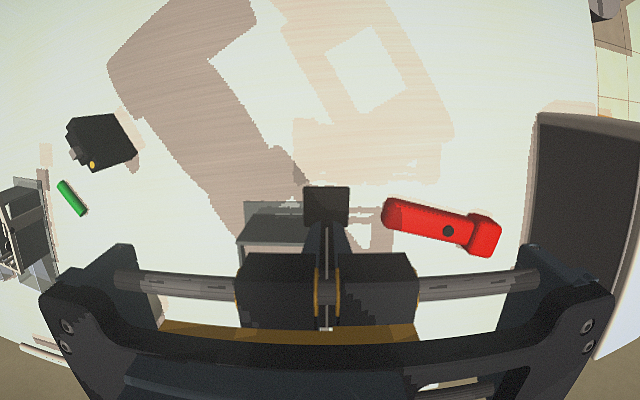

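The fingers are above the pad: in the wrist view the pad is at (326,205), in line with the finger gap at x≈327. The torch and chute are clear. Pressing now.

send_rows(motion=[[0,0,-0.06,0,0,0,-1],[0,0,-0.08,0,0,0,-1],[0,0,-0.1,0,0,0,-1],[0,0,-0.12,0,0,0,-1],[0,0,-0.14,0,0,0,-1],[0,0,-0.155,0,0,0,-1],[0,0,-0.16,0,0,0,-1],[0,0,-0.16,0,0,0,-1],[0,0,-0.16,0,0,0,-1],[0,0,-0.16,0,0,0,-1]])

```text
time_s: 2.95
ee_pos: [564.6, 321.1, 83.6]
ee_rot: [180.0, 0.0, 175.1]
force: [0.3, -0.0, -0.7]
gripper_width: 0.5
gripper_force: 0.0
```

```bash
python3 - <<'E'
from workcell import env, eyes
from h import *
s=env.state();print(s["time_s"],s["ee_pos"],s["force"])
im=eyes.grab_frame("side")["pixels"][:,:,::-1];t=eyes.grab_frame("top")["pixels"][:,:,::-1]
a=cv2.resize(im[100:200,220:320],(400,400),interpolation=2);b=cv2.resize(t[130:230,180:280],(400,400),interpolation=2)
cv2.imwrite("pics/s2.png",np.hstack([a,b]))
E
```

```text
2.95 [564.6428789  321.07411279  83.62915864] [ 0.28606075 -0.01137434 -0.69260286]
```

View pics/s2.png

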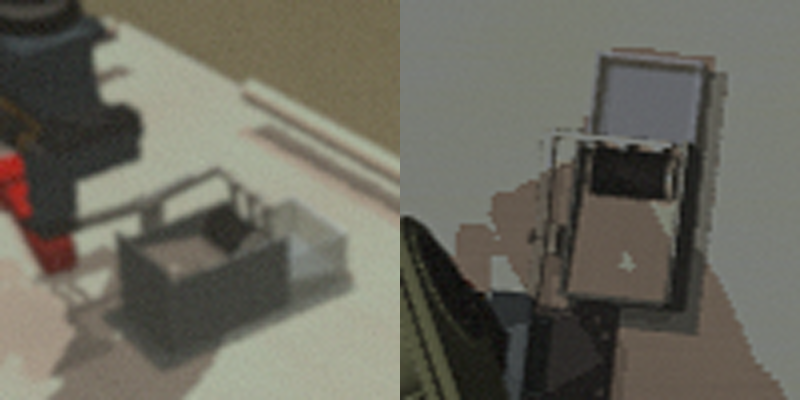

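The cell hasn't rolled out and the force reading shows no push. I'll look at the wrist view and a before/after comparison.

```bash
python3 - <<'E'
from workcell import env, eyes
from h import *
f=eyes.grab_frame("side");g=pickle.load(open("side0.pkl","rb"))
c=lambda f:cv2.resize(f["pixels"][130:200,220:320,::-1],(400,280),interpolation=2)
w=eyes.grab_frame("wrist")["pixels"][130:350,140:540,::-1]
cv2.imwrite("pics/s3.png",np.vstack([np.hstack([c(g),c(f)]),cv2.resize(w,(580,319)).copy() if 0 else cv2.copyMakeBorder(cv2.resize(w,(580,319)),0,0,0,220,0)]))
print(env.state()["force"],env.state()["torque"])
E
```

```text
[ 0.5173706  -0.25950513  0.99968234] [ 0.07614448 -0.00078553  0.02170479]
```

View pics/s3.png

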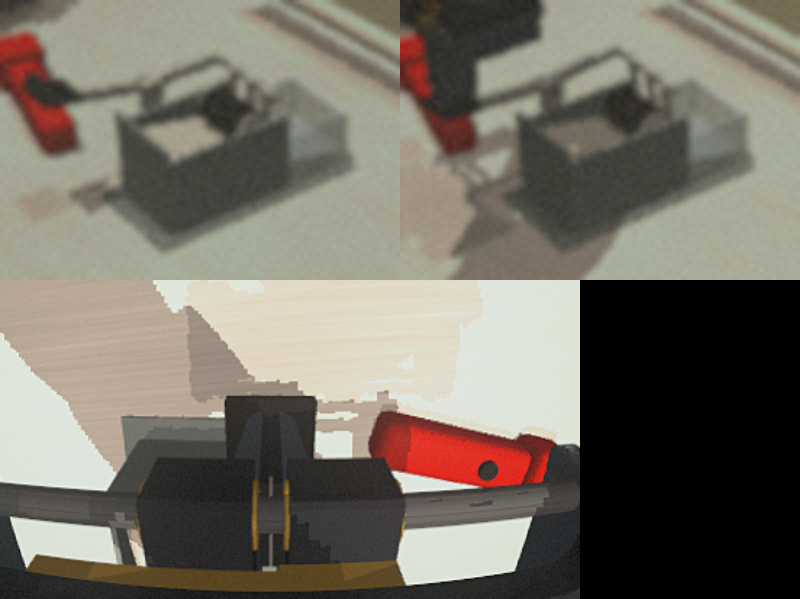

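```bash
python3 - <<'E'
from workcell import env, eyes
from h import *
f=eyes.grab_frame("top");g=pickle.load(open("top0.pkl","rb"))
y=np.deg2rad(-5.5);R=np.array([[np.cos(y),-np.sin(y)],[np.sin(y),np.cos(y)]])
for q in(g,f):
    W=world(q)[130:225,190:270].reshape(-1,3);l=(W[:,:2]-[668,268])@R
    for lo in range(-90,80,20):
        m=(l[:,0]>=lo)&(l[:,0]<lo+20)&(abs(l[:,1])<75)&(W[:,2]<170)&(W[:,2]>82)
        print(lo,m.sum(),np.round(np.percentile(W[m,2],[50,100]) if m.sum() else 0),end=' | ')
    print()
s=eyes.grab_frame("side");g=pickle.load(open("side0.pkl","rb"))
for q in(g,s):
    W=world(q)[130:200,220:320].reshape(-1,3);l=(W[:,:2]-[668,268])@R
    for lo in range(-90,80,20):
        m=(l[:,0]>=lo)&(l[:,0]<lo+20)&(abs(l[:,1])<75)&(W[:,2]<170)&(W[:,2]>82)
        print(lo,m.sum(),np.round(np.percentile(W[m,2],[50,100]) if m.sum() else 0),end=' | ')
    print()
E
```

```text
-90 25 [103. 108.] | -70 47 [ 92. 109.] | -50 32 [ 95. 102.] | -30 49 [ 94. 101.] | -10 24 [92. 96.] | 10 34 [91. 99.] | 30 66 [91. 96.] | 50 39 [91. 96.] | 70 0 0 | 
-90 0 0 | -70 40 [ 87. 101.] | -50 30 [ 93. 100.] | -30 48 [ 93. 101.] | -10 26 [ 95. 101.] | 10 32 [ 95. 105.] | 30 73 [ 99. 108.] | 50 29 [100. 107.] | 70 0 0 | 
-90 17 [106. 111.] | -70 47 [ 87. 105.] | -50 27 [ 96. 103.] | -30 31 [ 95. 103.] | -10 17 [96. 97.] | 10 57 [85. 97.] | 30 65 [ 92. 101.] | 50 20 [95. 98.] | 70 0 0 | 
-90 17 [ 99. 125.] | -70 51 [ 88. 102.] | -50 29 [ 95. 103.] | -30 32 [ 96. 102.] | -10 16 [ 97. 102.] | 10 39 [ 91. 103.] | 30 94 [ 99. 108.] | 50 15 [103. 106.] | 70 0 0 |
```

```bash
python3 - <<'E'
from workcell import env, eyes
from h import *
f=eyes.grab_frame("side");p=env.state()["ee_pos"]
def pr(X):
    c=np.array(f["R"])@X+f["t"];return (c[:2]/c[2]*[f["fx"],f["fy"]]+[f["cx"],f["cy"]]).round(1)
print(p,pr(p),pr(p+[0,0,20]))
W=world(f)
for v in range(144,164,2): print(v,[tuple(W[v,u].round().astype(int).tolist()) for u in range(226,246,4)])
E
```

```text
[564.40512674 321.08593998  83.50980951] [233.9 160.5] [233.2 155.3]
144 [(645, 490, 38), (549, 308, 158), (524, 245, 197), (536, 241, 193), (726, 508, -3)]
146 [(634, 475, 41), (550, 311, 149), (521, 241, 193), (575, 304, 142), (712, 490, 2)]
148 [(631, 472, 35), (548, 309, 144), (562, 307, 139), (578, 310, 131), (703, 476, 3)]
150 [(619, 452, 41), (547, 309, 136), (561, 308, 131), (579, 312, 122), (694, 464, 4)]
152 [(617, 451, 33), (545, 307, 131), (563, 311, 121), (576, 309, 116), (684, 451, 5)]
154 [(544, 331, 113), (546, 310, 121), (562, 312, 114), (578, 313, 107), (591, 310, 102)]
156 [(606, 435, 29), (548, 315, 111), (560, 311, 108), (570, 302, 108), (590, 310, 95)]
158 [(606, 437, 20), (543, 307, 109), (554, 301, 107), (654, 435, 0), (662, 420, 3)]
160 [(613, 452, 1), (596, 397, 35), (606, 387, 35), (619, 382, 32), (654, 410, 3)]
162 [(605, 440, 1), (593, 393, 30), (601, 379, 33), (618, 381, 24), (649, 403, 0)]
```

The side depth shows the fingertips resting on the pad at about z 106, roughly 22 mm above the reported TCP. The gate is only up by about 0.13 rad, so I'll press further.

send_rows(motion=[[0,0,-0.01,0,0,0,-1],[0,0,-0.02,0,0,0,-1],[0,0,-0.03,0,0,0,-1],[0,0,-0.04,0,0,0,-1],[0,0,-0.04,0,0,0,-1]])

```text
time_s: 3.92
ee_pos: [564.0, 321.2, 63.0]
ee_rot: [-180.0, -0.0, 175.1]
force: [-2.5, 0.7, 2.7]
gripper_width: 0.5
gripper_force: 1.9
```

```bash
cat > chk.py <<'E'
from workcell import env, eyes
from h import *
f=eyes.grab_frame("top");s=env.state();print(s["time_s"],s["ee_pos"],s["force"])
y=np.deg2rad(-5.5);R=np.array([[np.cos(y),-np.sin(y)],[np.sin(y),np.cos(y)]])
W=world(f)[130:225,190:270].reshape(-1,3);l=(W[:,:2]-[668,268])@R
for lo in range(-70,120,20):
    m=(l[:,0]>=lo)&(l[:,0]<lo+20)&(abs(l[:,1])<75)&(W[:,2]<170)&(W[:,2]>82)
    t=(l[:,0]>=lo)&(l[:,0]<lo+20)&(abs(l[:,1])<25)
    print(lo,m.sum(),np.round(np.percentile(W[m,2],[50,100]) if m.sum() else 0),"inner",np.round(np.percentile(W[t,2],[10,50,90])))
E
python3 chk.py
```

```text
3.975 [564.10670525 321.16722365  63.3446398 ] [-4.22222627  0.7227563   4.18957519]
-70 36 [85. 92.] inner [  3.  80. 427.]
-50 30 [88. 98.] inner [55. 59. 64.]
-30 48 [ 94. 103.] inner [51. 55. 59.]
-10 23 [103. 110.] inner [48. 50. 55.]
10 29 [107. 117.] inner [44. 48. 51.]
30 106 [117. 126.] inner [ 40.  44. 118.]
50 6 [87. 89.] inner [61. 66. 71.]
70 0 0 inner [55. 65. 69.]
90 0 0 inner [12. 17. 20.]
110 0 0 inner [11. 25. 49.]
```

The gate is up by about 0.4 rad and the cell is on its way out. I'll hold.

send_rows(motion=[[0,0,0,0,0,0,-1],[0,0,0,0,0,0,-1],[0,0,0,0,0,0,-1],[0,0,0,0,0,0,-1],[0,0,0,0,0,0,-1]])

```text
time_s: 4.6
ee_pos: [564.3, 321.1, 63.5]
ee_rot: [180.0, -0.0, 175.1]
force: [-2.7, 1.3, 4.3]
gripper_width: 0.2
gripper_force: 1.9
```

```bash
python3 chk.py
```

```text
4.65 [564.30194259 321.10862508  63.47612566] [-2.98130049  0.32803137  3.77964916]
-70 42 [84. 91.] inner [  3.  79. 428.]
-50 33 [90. 97.] inner [55. 59. 63.]
-30 48 [ 93. 100.] inner [51. 55. 58.]
-10 24 [101. 107.] inner [48. 51. 56.]
10 29 [107. 116.] inner [42. 47. 51.]
30 104 [116. 122.] inner [ 40.  45. 118.]
50 8 [86. 89.] inner [19. 23. 71.]
70 0 0 inner [17. 22. 46.]
90 0 0 inner [44. 49. 52.]
110 0 0 inner [32. 45. 52.]
```

The cell is in the tray at x≈100 with its top at about 50 mm. I'll release slowly upward.

send_rows(motion=[[0,0,0.02,0,0,0,-1],[0,0,0.04,0,0,0,-1],[0,0,0.06,0,0,0,-1],[0,0,0.08,0,0,0,-1],[0,0,0.1,0,0,0,-1],[0,0,0.14,0,0,0,-1],[0,0,0.2,0,0,0,-1],[0,0,0.26,0,0,0,-1],[0,0,0.28,0,0,0,-1],[0,0,0.28,0,0,0,-1],[0,0,0.28,0,0,0,-1],[0,0,0.28,0,0,0,-1],[0,0,0.28,0,0,0,-1]])

```text
time_s: 6.28
ee_pos: [564.1, 320.9, 202.7]
ee_rot: [-180.0, -0.1, 175.1]
force: [0.1, -0.6, -0.3]
gripper_width: 0.6
gripper_force: 0.0
```

```bash
python3 chk.py; python3 - <<'E'
from workcell import env, eyes
from h import *
a=eyes.grab_frame("top")["pixels"][130:230,180:280,::-1];b=eyes.grab_frame("side")["pixels"][100:200,220:320,::-1]
cv2.imwrite("pics/end.png",np.hstack([cv2.resize(q,(400,400),interpolation=2) for q in(a,b)]))
E
```

```text
6.325 [564.20656629 321.00734809 202.87624723] [ 0.53593921  0.27758542 -0.45557635]
-70 35 [ 86. 103.] inner [-2. 61. 82.]
-50 32 [ 95. 102.] inner [56. 59. 63.]
-30 48 [93. 97.] inner [51. 55. 60.]
-10 25 [92. 97.] inner [47. 51. 54.]
10 25 [92. 97.] inner [43. 47. 51.]
30 67 [92. 97.] inner [39. 45. 92.]
50 34 [91. 99.] inner [21. 25. 91.]
70 0 0 inner [18. 23. 46.]
90 0 0 inner [45. 49. 53.]
110 0 0 inner [30. 45. 51.]
```

View pics/end.png

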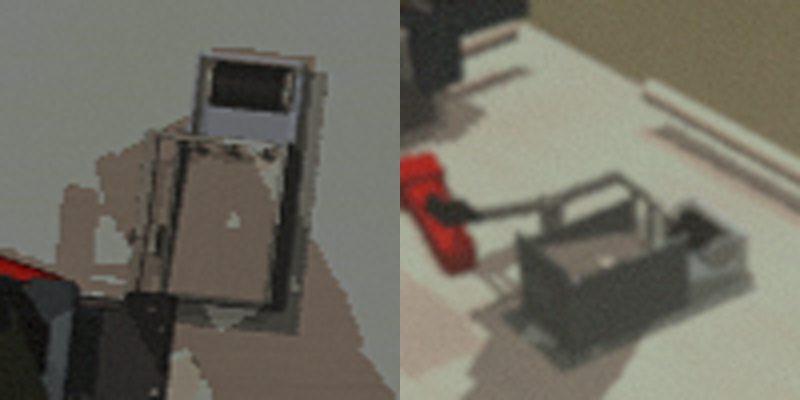

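The thick cell lies in the tray, at (250,85) in the left crop. The gate is back at its resting height, the lever is up and the fingers are clear. Handing in.

```bash
python3 -c "
from workcell import env
print(env.job_done())"
```

```text
the job is handed in; nothing more can be done
None
```

The thick cell is out and at rest in its own dispenser's tray, its lever is back with the gate shut, and the job is handed in; I didn't touch the other dispenser or move anything else, and no verdict came back.

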